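# Find the grinder's loose foot bolt and hold its bracket open

## Task

Clear the two small cartons from in front of the bench grinder's foot by stacking them squarely, one on the other, on the like carton standing by itself at the right. Then tap down on the heads of the three foot bolts until you find the loose one, which drops when pushed, and only then lift that bolt's hinged bracket with the fingers to about 60 degrees; finish while still holding it up, so that a spanner can be put on. Leave the brackets of the tight bolts shut and do not disturb the other things on the bench.

Things in the scene. Friction and masses are not known exactly. Their poses are not given: they have to be found in the camera images.
- foot: Fixed steel foot plate of the bench grinder, 36 mm high, x -40 to 100 mm, y -170 to 420 mm. Origin on the bench under the middle bolt's axis; x from tabs towards hinges, y along the bolt row to the green motor (up to 190 mm high, from y = 205 mm on), z up. Bolts 1, 2, 3 at x = 0, y = 110, 0, -110 mm.
- carton_base: Closed cardboard carton, 90 (x) x 60 (y) x 50 (z) mm, about 0.2 kg, standing by itself on the bench at the right of the robot: the foot of the column. Origin: centre of its underside. It stays on the bench.
- carton_1: Closed cardboard carton of the same size (90 x 60 x 50 mm, about 0.2 kg, origin: centre of its underside, long side along its x), on the bench, left of the robot's view and beside the other, in front of the foot plate's bolts.
- carton_2: Closed cardboard carton of the same size (90 x 60 x 50 mm, about 0.2 kg, origin: centre of its underside, long side along its x), on the bench, right of carton_1, also in front of the bolts.
- bolt_1 (a joint): How far bolt 1 (the one nearest the motor) has sunk, in m: 0 as found. A loose bolt drops 8 mm when pushed down with more than about 3 N and stays down; a tight one yields less than 2 mm under 20 N. All three look alike; which is loose differs every time.
- bolt_1_top (a point): Centre of the top face of bolt 1's hexagon steel head (29 mm across corners, vertical), 67 mm above the bench as found, standing 17 mm above its bracket.
- hinge_1 (a joint): Angle in rad of the hinged lock bracket round bolt 1: 0 lies flat, positive lifts its tab, stop at 1.3. Light (80 g); falls shut when let go. Flat aluminium frame 54 mm wide, 4 mm thick, 48 mm above the bench. Hinge axis along the foot's y at foot x = +41 mm (behind the bolt), 48 mm above the bench.
- bracket_1: Bracket 1. Origin on its hinge axis, midway; x away from its front end, y along the hinge, z up when shut. Its front end is the tab: an 18 mm wide tongue with an upright black grip block 16 (x) x 20 (y) x 26 (z) mm, whose middle is at x = -105, z = +14 mm: 62 mm above the bench when shut, beyond the plate's edge. Pinched across y, the block turns between the pads as the bracket swings.
- bolt_2 (a joint): How far bolt 2 (the middle one) has sunk, in m: 0 as found. A loose bolt drops 8 mm when pushed down with more than about 3 N and stays down; a tight one yields less than 2 mm under 20 N. All three look alike; which is loose differs every time.
- bolt_2_top (a point): Centre of the top face of bolt 2's hexagon steel head (29 mm across corners, vertical), 67 mm above the bench as found, standing 17 mm above its bracket.
- hinge_2 (a joint): Angle in rad of the hinged lock bracket round bolt 2: 0 lies flat, positive lifts its tab, stop at 1.3. Light (80 g); falls shut when let go. Flat aluminium frame 54 mm wide, 4 mm thick, 48 mm above the bench. Hinge axis along the foot's y at foot x = +41 mm (behind the bolt), 48 mm above the bench.
- bracket_2: Bracket 2. Origin on its hinge axis, midway; x away from its front end, y along the hinge, z up when shut. Its front end is the tab: an 18 mm wide tongue with an upright black grip block 16 (x) x 20 (y) x 26 (z) mm, whose middle is at x = -105, z = +14 mm: 62 mm above the bench when shut, beyond the plate's edge. Pinched across y, the block turns between the pads as the bracket swings.
- bolt_3 (a joint): How far bolt 3 (the one farthest from the motor) has sunk, in m: 0 as found. A loose bolt drops 8 mm when pushed down with more than about 3 N and stays down; a tight one yields less than 2 mm under 20 N. All three look alike; which is loose differs every time.
- bolt_3_top (a point): Centre of the top face of bolt 3's hexagon steel head (29 mm across corners, vertical), 67 mm above the bench as found, standing 17 mm above its bracket.
- hinge_3 (a joint): Angle in rad of the hinged lock bracket round bolt 3: 0 lies flat, positive lifts its tab, stop at 1.3. Light (80 g); falls shut when let go. Flat aluminium frame 54 mm wide, 4 mm thick, 48 mm above the bench. Hinge axis along the foot's y at foot x = +41 mm (behind the bolt), 48 mm above the bench.
- bracket_3: Bracket 3. Origin on its hinge axis, midway; x away from its front end, y along the hinge, z up when shut. Its front end is the tab: an 18 mm wide tongue with an upright black grip block 16 (x) x 20 (y) x 26 (z) mm, whose middle is at x = -105, z = +14 mm: 62 mm above the bench when shut, beyond the plate's edge. Pinched across y, the block turns between the pads as the bracket swings.
- tumbler_1: Bystander: green glass tumbler, 68 mm across, 95 mm tall, right of the foot plate; origin: centre of its underside.
- tumbler_2: Bystander: another such tumbler, at the near left.
- tin: Bystander: small metal tin, 56 mm across, 60 mm tall, at the left; origin: centre of its underside.
- spanner: Bystander: open-ended spanner, 150 mm long, lying flat between the cartons and the column's place; origin near its middle.
- bottle: Bystander: clear corked bottle, 72 mm across, 230 mm tall, at the far right; origin: centre of its underside.
- stone: Bystander: grey rubbing stone 45 x 100 x 25 mm lying on the robot side of the lone carton, long side across; origin: centre of its underside.
- jar: Bystander: amber jar with steel lid, 70 mm across, 80 mm tall, at the right beyond the lone carton; origin: centre of its underside.

How it is judged:
On the way, in this order (a step that is already met when the one before it is completed fails the run):
1. both cartons are stacked squarely on the lone carton and let go (height (world z) of carton_base below 0.006 m and angle between carton_base's own z axis and vertical below 0.05 rad and ((horizontal distance between carton_1 and carton_base below 0.012 m and z of carton_1 in the frame of carton_base between 0.046 and 0.054 m and angle between the x axis of carton_1 and the x axis of carton_base, either way round below 0.15 rad and horizontal distance between carton_2 and carton_1 below 0.012 m and z of carton_2 in the frame of carton_1 between 0.046 and 0.054 m and angle between the x axis of carton_2 and the x axis of carton_1, either way round below 0.15 rad) or (horizontal distance between carton_2 and carton_base below 0.012 m and z of carton_2 in the frame of carton_base between 0.046 and 0.054 m and angle between the x axis of carton_2 and the x axis of carton_base, either way round below 0.15 rad and horizontal distance between carton_1 and carton_2 below 0.012 m and z of carton_1 in the frame of carton_2 between 0.046 and 0.054 m and angle between the x axis of carton_1 and the x axis of carton_2, either way round below 0.15 rad)) and contact force between the fingers and carton_base below 0.2 N and contact force between the fingers and carton_1 below 0.2 N and contact force between the fingers and carton_2 below 0.2 N and linear speed of each of carton_1, carton_2 below 0.03 m/s), for 0.3 s.
2. the loose bolt has been tapped down (value of joint any of bolt_1, bolt_2, bolt_3 above 0.005 m), for 0.1 s.
At the end, for the whole second after the job is handed in: The three cartons stand on the bench as one column, each within 12 mm and 0.15 rad of the one below, not touched by the fingers; the loose bolt is down by more than 5 mm; its bracket stands lifted by more than 0.8 rad with the fingers holding it; the other two brackets are shut (below 0.1 rad) (all of step 1 and ((value of joint bolt_1 above 0.005 m and value of joint hinge_1 above 0.8 rad and contact force between the fingers and bracket_1 above 0.3 N and value of joint each of hinge_2, hinge_3 below 0.1 rad) or (value of joint bolt_2 above 0.005 m and value of joint hinge_2 above 0.8 rad and contact force between the fingers and bracket_2 above 0.3 N and value of joint each of hinge_1, hinge_3 below 0.1 rad) or (value of joint bolt_3 above 0.005 m and value of joint hinge_3 above 0.8 rad and contact force between the fingers and bracket_3 above 0.3 N and value of joint each of hinge_1, hinge_2 below 0.1 rad))); the arm keeps its last pose, push and grip.
It fails at once if a bracket is lifted (over 0.25 rad) whose bolt has not been tapped and found loose ((value of joint hinge_1 above 0.25 rad and value of joint bolt_1 below 0.005 m) or (value of joint hinge_2 above 0.25 rad and value of joint bolt_2 below 0.005 m) or (value of joint hinge_3 above 0.25 rad and value of joint bolt_3 below 0.005 m)).
It fails at once if a bystander is moved by more than 40 mm or knocked over (distance of any of tumbler_1, tumbler_2, tin, spanner, bottle, stone, jar from where it was at the start of the episode above 0.04 m or angle between any of tumbler_1, tumbler_2, tin, spanner, bottle, stone, jar's own z axis and vertical above 0.5 rad).
It also fails if it takes over 67 s, if anything falls off the work surface, if the arm or the gripper's body presses on something with over 40 N, if the wrist force passes 120 N, or if a joint passes its speed limit or range.

## Robot

A 6-joint arm with a two-finger parallel gripper is mounted at the origin on the work surface. World frame = base frame: x ahead of the robot, y to its left, z up, the work surface at z = 0. Lengths are in m, angles in rad, forces in N, time in s.
With the tool pointing down it reaches from about 0.225 to 0.875 m from the base axis. Payload 3.4 kg.
Tool frame: the origin (TCP) lies between the finger pads; the fingertips stand 11 mm ahead of it and the grasp point (between the pads) lies 8 mm behind it; z points along the fingers, y is the line along which they close (so a half turn about z gives the same grasp; the last joint's range is limited). The gripper opens to 85 mm and grips with 20 to 120 N. Pads are 22 mm wide; open, the fingers measure 114 mm over their backs; the gripper's body (76 mm by 85 mm) begins 54 mm behind the grasp point. The pads swing forward as they close: fully open they stand 13 mm farther back than shut.
Start: joints at [1, 0.276, 1.505, -0, 1.361, -0.121], TCP at [0.25, 0.518, 0.242] pointing down, gripper open.
Joint ranges: [-2.89, 2.89], [-0.75, 2.08], [0.22, 2.7], [-1.18, 4.32], [0.11, 2.71], [-2.7, 2.7]. Speed limits (rad/s): [2.57, 2.57, 3.14, 3.14, 3.14, 3.14].

## Interface

Orientations are given as a unit quaternion [w, x, y, z].
In Python, from rig import manip, imaging gives the robot as it stands. The module is installed in compiled form; this text tells all that it offers.
- The arm moves only by the tool jog_arm, never from a script. Its argument "deltas" is one flat list of numbers, 7 for each row, row after row: the turn, a rotation vector about the world's x, y, z in degrees, then the shift along the world's x, y, z in mm, then the opening, from 0 (shut) to 1 (fully open). In form: [ax, ay, az, tx, ty, tz, gripper, ax, ay, az, tx, ty, tz, gripper, ...]. A call has 1 to 20 rows; each row is the pose to reach, as a shift and turn from the pose commanded when the call began; what a row does not reach only later rows make up. A row lasts 1/10 s, in which the tool goes at most 50 mm and 8.59 degrees, less where a joint would pass 70% of its speed; a pose out of reach is approached as far as the arm can. A call with a gripper value outside its range is refused whole. The fingers move at their own pace and stop on an object; "grip_force" is the grip in N (left out, the last holds). Time passes only in rows, so rows that repeat a pose let the fingers close. It gives the time, the measured TCP pose, the force, the opening and the grip force at its end, in the units of the state.
- manip.get_state(): the state, without advancing time (a new reading comes with each control period).
- imaging.get_image(name): name is "scene" or "top" or "wrist"; returns the picture (420x560x3 uint8, blue, green, red); there is no depth.
- imaging.calibration(name): a dict with "mtx" (3x3 intrinsics, pixels), "cam_to_world" (4x4, takes a point from camera to world coordinates). Camera axes: x right, y down, z forward; pixel columns grow to the right and rows downward; lengths in m; the calibration is good to about 2 mm. The wrist camera is an equidistant fisheye: a pixel r from the principal point sees the ray r / f radians off the axis. A picture is of the moment at which its call begins: read the wrist's pose just before it. calibration takes no time and is no camera call; for the wrist camera it gives the pose at the moment of the call.
- manip.sign_off(): hands the job in; it is judged then, once.
The state is a dict: "clock": time; "qpos": joint angles; "qd": joint speeds; "effort": joint torques, N m; "position": TCP position; "ee_rot": TCP orientation; "contact_force": force on the tool from outside, world axes, zero at the start; "moment": the same for the moment, N m; "width": finger opening in m; "gripper_force": force on a finger pad.
Only numpy, scipy, OpenCV 4.12 (cv2) and the standard library are available. Lean on these libraries where they do the work, as an engineer would, in place of code of your own. Each camera call takes 0.05 s, during which the arm holds its last target. There are 200 camera calls.

## Working session

There is one attempt and no reset: what is moved stays moved. The work goes in short steps, Python scripts to look and compute and a tool call to move; the robot and the scene stay as the last step left them, time stands still between calls to the robot, and variables do not carry over. Pictures are saved under pics/ and viewed, at most 10 in all, crops included, and the job is handed in when it is done.

Besides the shell and the picture viewer there is one more tool, called after "Call:" by a JSON object that holds its "op" and its "data", one argument or row to a line. jog_arm: Moves the arm, as the interface text tells. Its arguments: {"type":"object","properties":{"deltas":{"type":"array"},"grip_force":{"type":"number"}},"required":["deltas"]}

```bash
mkdir -p pics
python3 - <<'E'
from rig import manip, imaging
import cv2,numpy as np
for n in("scene","top"):
    im=imaging.get_image(n);cv2.imwrite(f"pics/{n}0.png",im)
    c=imaging.calibration(n);print(n,np.round(c["mtx"],1).tolist(),np.round(c["cam_to_world"],3).tolist())
print(manip.get_state())
E
```

```text
scene [[485.3, 0.0, 282.6], [0.0, 485.3, 217.0], [0.0, 0.0, 1.0]] [[0.794, 0.41, -0.448, 1.004], [0.607, -0.557, 0.567, -0.639], [-0.017, -0.722, -0.691, 0.794], [0.0, 0.0, 0.0, 1.0]]
top [[452.1, 0.0, 280.9], [0.0, 452.1, 209.4], [0.0, 0.0, 1.0]] [[-0.004, -0.998, 0.07, 0.459], [-1.0, 0.003, -0.015, -0.015], [0.015, -0.07, -0.997, 1.31], [0.0, 0.0, 0.0, 1.0]]
{'clock': 0.1, 'qpos': array([ 1.00000249e+00,  2.76514293e-01,  1.50604041e+00, -2.85860515e-06,
        1.36071152e+00, -1.21048789e-01]), 'qd': array([-0.00069354, -0.00169721, -0.00203939,  0.00060903, -0.00053458,
       -0.00095867]), 'effort': array([-6.00821149e-04, -4.17699552e+01, -2.46403009e+01, -2.94822285e-04,
        5.76571256e-03,  5.83056504e-06]), 'position': array([0.2497456 , 0.51740314, 0.24152267]), 'ee_rot': array([-2.82407322e-04,  2.22981726e-01,  9.74822266e-01, -7.87687477e-04]), 'contact_force': array([-0.02786035,  0.11156313,  0.43815119]), 'moment': array([-0.01870622,  0.00660852, -0.03999493]), 'gripper_force': 0.0, 'width': 0.08505459136133935}
```

View pics/top0.png

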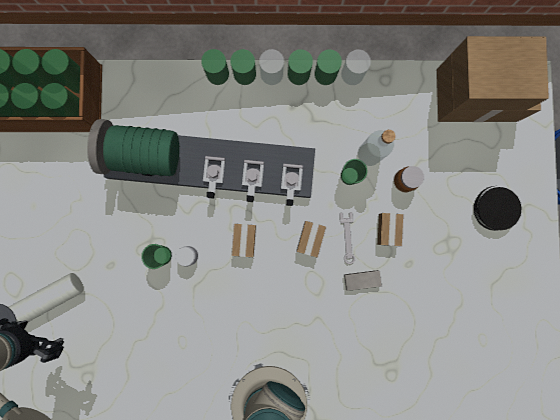

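View pics/scene0.png

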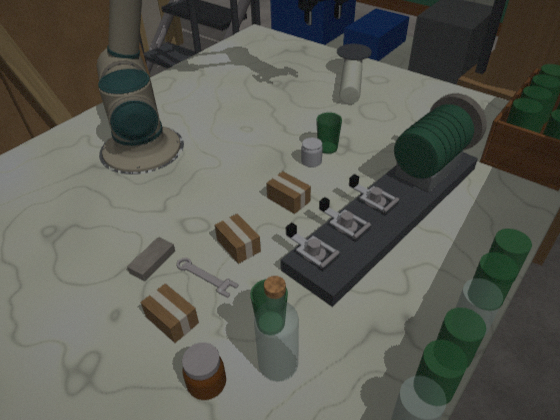

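The top view shows cartons at about (244,240), (312,238) and (391,230), the tab blocks at (211,194), (250,197) and (290,200), and the bolts at (213,172), (252,175) and (292,179). The scene view confirms this layout. I'll enlarge that area.

```bash
cat > h.py <<'E'
from rig import manip, imaging
import cv2,numpy as np
def cast(n,uv,z,c=None):
    c=c or imaging.calibration(n);K=c["mtx"];T=c["cam_to_world"]
    d=np.array([(uv[0]-K[0,2])/K[0,0],(uv[1]-K[1,2])/K[1,1],1.])
    if n=="wrist":
        r=np.hypot(d[0],d[1]); d=np.array([*(d[:2]/r*np.sin(r)),np.cos(r)]) if r>0 else d
    w=T[:3,:3]@d; return T[:3,3]+w*(z-T[2,3])/w[2]
E
python3 - <<'E'
from h import *
im=cv2.imread("pics/top0.png")
a=cv2.resize(im[205:275,225:425],None,fx=4,fy=4,interpolation=cv2.INTER_CUBIC)
b=cv2.resize(im[145:215,190:390],None,fx=4,fy=4,interpolation=cv2.INTER_CUBIC)
cv2.imwrite("pics/c0.png",np.vstack([a,b]))
for (u,v) in [(244,240),(312,238),(391,230)]:
    for r in (v-14,v,): print([tuple(int(k) for k in im[r,x]) for x in range(u-14,u+15,2)])
    print(cast("top",(u,v),.05))
for u,v in [(211,194),(250,197),(290,200)]: print(cast("top",(u,v),.075))
E
```

```text
[(163, 172, 170), (182, 180, 177), (96, 116, 136), (83, 110, 136), (85, 115, 139), (76, 109, 138), (169, 170, 170), (177, 176, 173), (185, 181, 177), (88, 118, 142), (86, 115, 142), (83, 113, 139), (82, 114, 143), (159, 155, 151), (178, 177, 175)]
[(178, 176, 174), (157, 158, 160), (82, 112, 137), (82, 110, 134), (79, 106, 133), (142, 151, 158), (178, 177, 175), (174, 176, 173), (144, 153, 159), (77, 107, 132), (82, 109, 133), (80, 109, 133), (62, 81, 99), (183, 181, 177), (176, 175, 173)]
[0.4620933  0.06833538 0.05      ]
[(176, 174, 172), (177, 176, 174), (186, 184, 181), (47, 67, 85), (87, 116, 140), (81, 109, 134), (87, 117, 143), (93, 118, 141), (179, 178, 174), (175, 176, 173), (156, 158, 158), (176, 173, 169), (184, 180, 176), (181, 178, 175), (177, 175, 174)]
[(186, 183, 181), (44, 63, 79), (86, 115, 140), (83, 112, 136), (80, 107, 134), (95, 120, 140), (179, 179, 176), (172, 175, 173), (168, 172, 171), (75, 106, 131), (85, 114, 137), (83, 112, 137), (91, 114, 134), (182, 179, 175), (178, 176, 174)]
[ 0.46685291 -0.12081187  0.05      ]
[(158, 161, 159), (16, 29, 41), (15, 19, 27), (89, 120, 146), (83, 110, 134), (86, 116, 140), (93, 120, 142), (181, 179, 176), (177, 176, 174), (156, 161, 165), (79, 110, 137), (87, 117, 142), (82, 111, 137), (131, 137, 144), (179, 178, 175)]
[(95, 103, 103), (21, 34, 43), (59, 81, 100), (83, 111, 138), (82, 110, 134), (81, 108, 134), (162, 163, 165), (176, 176, 174), (178, 178, 175), (117, 132, 146), (79, 108, 134), (80, 107, 130), (71, 101, 128), (170, 168, 168), (178, 176, 174)]
[ 0.48825574 -0.34211955  0.05      ]
[0.58811406 0.15714425 0.075     ]
[0.57956443 0.05041955 0.075     ]
[ 0.57099254 -0.05922898  0.075     ]
```

View pics/c0.png

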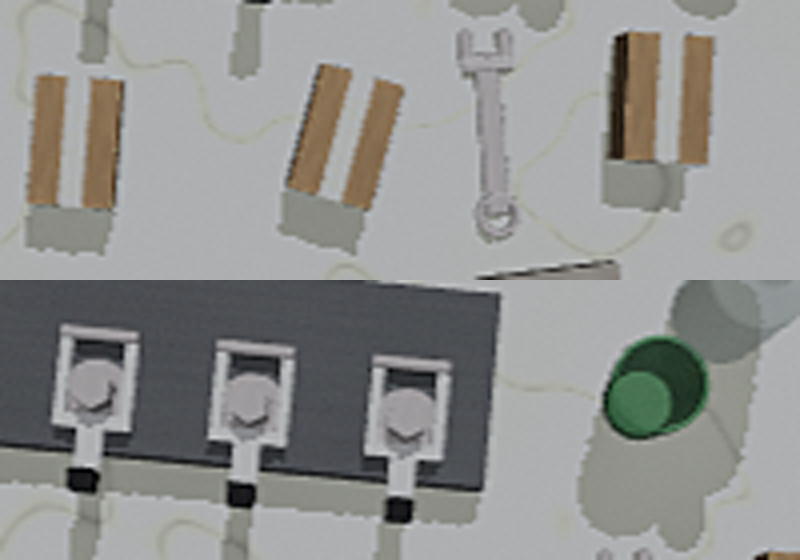

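The crop shows three cartons with a white tape stripe along each long side, plus the bolts and the black blocks. Next I'll fit the top faces, the blocks and the bolts.

Run:
```python
from h import *
im=cv2.imread("pics/top0.png");S=4
big=cv2.resize(im,None,fx=S,fy=S,interpolation=cv2.INTER_CUBIC)
f=lambda p:((p[0]+.5)/S-.5,(p[1]+.5)/S-.5)
hsv=cv2.cvtColor(big,cv2.COLOR_BGR2HSV)
m=cv2.inRange(hsv,(5,70,112),(25,255,255))
for n,(u,v) in dict(c1=(244,240),c2=(312,238),cb=(391,230)).items():
    k=np.zeros_like(m);k[(v-24)*S:(v+24)*S,(u-20)*S:(u+20)*S]=255
    q=cv2.morphologyEx(m&k,cv2.MORPH_OPEN,np.ones((3,3)))
    bx=cv2.boxPoints(cv2.minAreaRect(cv2.findNonZero(q)))
    P=np.array([cast("top",f(p),.05)[:2] for p in bx]);e=np.roll(P,-1,0)-P
    L=np.linalg.norm(e,axis=1);i=L[:2].argmax()
    print(n,P.mean(0).round(4),L.round(3),"yaw",np.degrees(np.arctan2(e[i][1],e[i][0])).round(1)%180)
m=cv2.inRange(big,(0,0,0),(40,40,40))
bl=[]
for u,v in [(211,194),(250,197),(290,200)]:
    k=np.zeros_like(m);k[(v-8)*S:(v+8)*S,(u-8)*S:(u+8)*S]=255
    c,s,_=cv2.minAreaRect(cv2.findNonZero(m&k));a=cast("top",f(c),.073);bl.append(a[:2]);print("block",a.round(4),np.array(s)/S/.36)
for u,v in [(214.0,170),(252.5,174),(292,178)]:
    x,y=int((u)*S),int(v*S);w=13*S
    print("bolt approx",cast("top",(u,v),.067).round(3))
m=cv2.inRange(hsv,(0,0,30),(179,100,100))
k=np.zeros_like(m);k[180*S:205*S,220*S:315*S]=255
bl=np.array(bl);d=bl[0]-bl[2];print("spacing",np.linalg.norm(bl[0]-bl[1]),np.linalg.norm(bl[1]-bl[2]),"foot y dir deg",np.degrees(np.arctan2(d[1],d[0])))
a=np.arctan2(d[1],d[0])-np.pi/2;ex=np.array([np.cos(a),np.sin(a)])
for b in bl: print("bolt",(b+.064*ex).round(4))
```

```text
c1 [0.462  0.0703] [0.089 0.059 0.089 0.058] yaw 175.8
c2 [ 0.4651 -0.1181] [0.089 0.06  0.089 0.059] yaw 163.8
cb [ 0.4909 -0.3436] [0.089 0.059 0.089 0.059] yaw 175.9
block [0.5941 0.158  0.073 ] [32.54031605 43.38289367]
block [0.5825 0.0531 0.073 ] [44.07330619 28.85826959]
block [ 0.5745 -0.0543  0.073 ] [43.37498877 33.42241181]
bolt approx [0.656 0.15  0.067]
bolt approx [0.644 0.044 0.067]
bolt approx [ 0.633 -0.065  0.067]
spacing 0.10547659971403246 0.10772698378459271 foot y dir deg 84.72425385614015
bolt [0.6578 0.1521]
bolt [0.6463 0.0472]
bolt [ 0.6382 -0.0602]
```

Top-face fits come out at 89 x 59 mm, which matches the known size. I'm moving over carton_1 and down to it.

Call:
{"op": "jog_arm", "data": {
  "deltas": [0,0,21.6,212,-447,0,1,0,0,21.6,212,-447,0,1,0,0,21.6,212,-447,0,1,0,0,21.6,212,-447,0,1,0,0,21.6,212,-447,0,1,0,0,21.6,212,-447,0,1,0,0,21.6,212,-447,0,1,0,0,21.6,212,-447,0,1,0,0,21.6,212,-447,0,1,0,0,21.6,212,-447,0,1,0,0,21.6,212,-447,0,1,0,0,21.6,212,-447,0,1,0,0,21.6,212,-447,-30,1,0,0,21.6,212,-447,-70,1,0,0,21.6,212,-447,-100,1,0,0,21.6,212,-447,-100,1],
  "grip_force": 30
}}

```text
clock: 1.7
position: [0.4576, 0.0724, 0.1388]
ee_rot: [-0.005, 0.035, 0.999, 0.0]
contact_force: [-0.3, -0.3, -0.1]
width: 0.0849
gripper_force: 0.0
```

Run:
```python
from h import *
im=imaging.get_image("wrist");cv2.imwrite("pics/w1.png",im)
s=manip.get_state();print(s["clock"],s["position"],s["ee_rot"])
c=imaging.calibration("wrist");print(c["mtx"].round(1).tolist(),c["cam_to_world"].round(3).tolist())
```

```text
1.75 [0.45980707 0.07223238 0.14103344] [-2.53918490e-03  3.53020710e-02  9.99373450e-01  1.53583794e-04]
[[325.2, 0.0, 279.6], [0.0, 325.2, 204.6], [0.0, 0.0, 1.0]] [[0.07, 0.962, 0.263, 0.392], [0.998, -0.067, -0.019, 0.077], [-0.0, 0.263, -0.965, 0.273], [0.0, 0.0, 0.0, 1.0]]
```

View pics/w1.png

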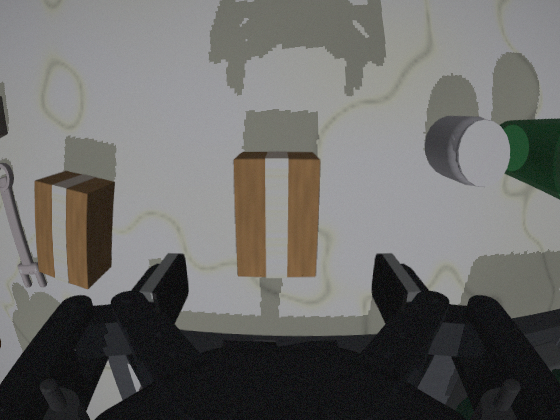

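The wrist view shows the carton square and centred (column 277) between the pads (about 280). The other carton is at (75,230). Descending, gripping and lifting.

Call:
{"op": "jog_arm", "data": {
  "deltas": [0,0,0,0,0,-40,1,0,0,0,0,0,-80,1,0,0,0,0,0,-105,1,0,0,0,0,0,-112,1,0,0,0,0,0,-112,1,0,0,0,0,0,-112,0,0,0,0,0,0,-112,0,0,0,0,0,0,-112,0,0,0,0,0,0,-112,0,0,0,0,0,0,-112,0,0,0,0,0,0,-112,0,0,0,0,0,0,-100,0,0,0,0,0,0,-75,0,0,0,0,0,0,-45,0,0,0,0,0,0,-15,0,0,0,0,0,0,0,0,0,0,0,0,0,0,0],
  "grip_force": 30
}}

```text
clock: 3.45
position: [0.4639, 0.0709, 0.1453]
ee_rot: [0.003, 0.036, 0.999, 0.0]
contact_force: [0.2, -1.5, -3.4]
width: 0.0595
gripper_force: 34.2
```

Call:
{"op": "jog_arm", "data": {
  "deltas": [0,0,0,1,-15,5,0,0,0,0,3,-45,5,0,0,0,0,6,-80,5,0,0,0,0,8,-120,5,0,0,0,0,11,-160,5,0,0,0,0,14,-200,5,0,0,0,0,17,-240,5,0,0,0,0,20,-280,5,0,0,0,0,22,-320,5,0,0,0,0,25,-355,5,0,0,0,0,27,-385,0,0,0,0,0,29,-405,-10,0,0,0,0,29,-414,-20,0,0,0,0,29,-414,-30,0,0,0,0,29,-414,-30,0,0,0,0,29,-414,-30,0,0,0,0,29,-414,-30,0,0,0,0,29,-414,-30,0]
}}

```text
clock: 5.25
position: [0.4915, -0.3426, 0.1131]
ee_rot: [0.001, 0.036, 0.999, -0.0]
contact_force: [0.9, 0.3, -2.6]
width: 0.0593
gripper_force: 34.1
```

Run:
```python
from h import *
a=imaging.get_image("scene")
im=imaging.get_image("wrist");cv2.imwrite("pics/w2.png",im)
s=manip.get_state();print(s["clock"],s["position"],s["ee_rot"])
```

```text
5.35 [ 0.4913353  -0.34288071  0.11299686] [ 4.39345965e-04  3.60784428e-02  9.99348822e-01 -2.90612135e-04]
```

View pics/w2.png

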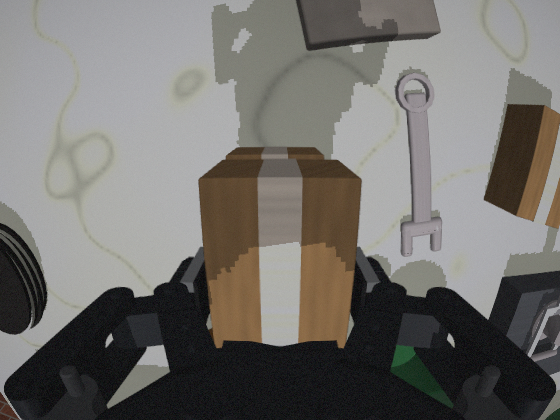

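Run:
```python
from h import *
c=imaging.calibration("wrist")
im=cv2.imread("pics/w2.png")
for p,z in [((229,148),0),((320,148),0),((222,158),.05),((326,158),.05),((213,160),.083),((349,160),.083),((201,179),.133),((359,179),.133)]: print(p,cast("wrist",p,z,c).round(4))
```

```text
(229, 148) [ 0.4439 -0.3785  0.    ]
(320, 148) [ 0.449  -0.3098  0.    ]
(222, 158) [ 0.4454 -0.3752  0.05  ]
(326, 158) [ 0.45   -0.3123  0.05  ]
(213, 160) [ 0.4422 -0.3737  0.083 ]
(349, 160) [ 0.4471 -0.3049  0.083 ]
(201, 179) [ 0.4426 -0.3679  0.133 ]
(359, 179) [ 0.4466 -0.3118  0.133 ]
```

Call:
{"op": "jog_arm", "data": {
  "deltas": [0,0,0,2,-3,-8,0,0,0,0,2,-3,-16,0,0,0,0,2,-3,-23,0,0,0,0,2,-3,-28,0,0,0,0,2,-3,-31,0,0,0,0,2,-3,-31,0,0,0,0,2,-3,-31,0]
}}

```text
clock: 6.05
position: [0.4925, -0.3458, 0.0824]
ee_rot: [-0.0, 0.036, 0.999, 0.0]
contact_force: [-3.1, 1.2, 6.5]
width: 0.0594
gripper_force: 35.2
```

Call:
{"op": "jog_arm", "data": {
  "deltas": [0,0,0,0,0,0,1,0,0,0,0,0,0,1,0,0,0,0,0,0,1,0,0,0,0,0,0,1,0,0,0,0,0,30,1,0,0,0,0,0,70,1,0,0,-4,-5,40,80,1,0,0,-8,-12,90,80,1,0,0,-12,-18,140,80,1,0,0,-12,-24,190,80,1,0,0,-12,-28,228,70,1,0,0,-12,-28,228,60,1,0,0,-12,-28,228,60,1,0,0,-12,-28,228,60,1]
}}

```text
clock: 7.45
position: [0.4657, -0.1192, 0.1414]
ee_rot: [0.0, 0.141, 0.99, -0.0]
contact_force: [0.5, -0.6, -0.2]
width: 0.0854
gripper_force: 0.0
```

Run:
```python
from h import *
im=imaging.get_image("wrist");cv2.imwrite("pics/w3.png",im)
s=manip.get_state();print(s["clock"],s["position"],s["ee_rot"])
def bright(im,S=1):
    hsv=cv2.cvtColor(im,cv2.COLOR_BGR2HSV);return cv2.inRange(hsv,(5,70,112),(25,255,255))
def fit(n,im,z):
    q=cv2.morphologyEx(bright(im),cv2.MORPH_CLOSE,np.ones((31,31)))
    for k in cv2.findContours(q,0,2)[0]:
        if cv2.contourArea(k)<200: continue
        P=np.array([cast(n,p[0],z)[:2] for p in k])*1000
        c,wh,_=cv2.minAreaRect(P.astype(np.float32));b=cv2.boxPoints((c,wh,_));e=np.roll(b,-1,0)-b;L=np.linalg.norm(e,axis=1);i=L[:2].argmax()
        print(n,np.round(c),np.round(wh),np.degrees(np.arctan2(e[i][1],e[i][0]))%180)
fit("wrist",im,.05)
t=imaging.get_image("top");cv2.imwrite("pics/t3.png",t)
b=t[205:275,370:425];b=cv2.resize(b,None,fx=4,fy=4)
cv2.imwrite("pics/v3.png",np.hstack([cv2.resize(im,(560,420)),np.vstack([b,np.zeros((140,220,3),np.uint8)])]))
```

```text
7.5 [ 0.46585939 -0.11952869  0.14154343] [ 5.08257405e-04  1.41198099e-01  9.89981186e-01 -3.00308236e-04]
wrist [ 494. -431.] [ 68. 122.] 114.68501
wrist [ 465. -121.] [59. 89.] 163.85121
```

View pics/v3.png

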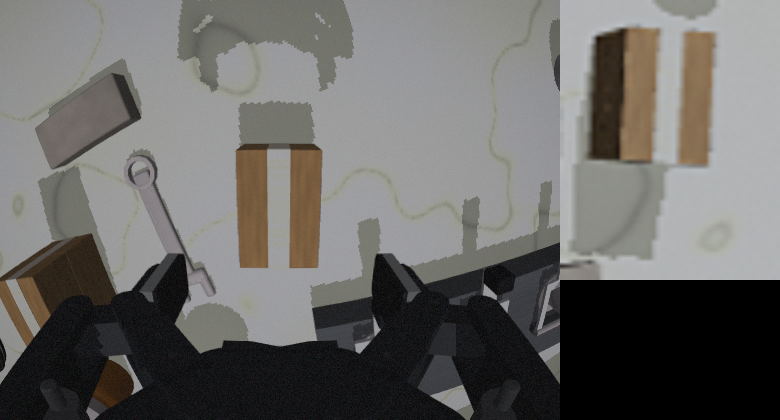

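The column looks square in the inset. Carton 2 is centred at (279,205) and measures (465,-121) mm, 59 x 89 mm. Now grasping it.

Call:
{"op": "jog_arm", "data": {
  "deltas": [0,0,0,0,0,-40,1,0,0,0,0,-1,-80,1,0,0,0,0,-1,-104,1,0,0,0,0,-1,-111,1,0,0,0,0,-1,-111,1,0,0,0,0,-1,-111,0,0,0,0,0,-1,-111,0,0,0,0,0,-1,-111,0,0,0,0,0,-1,-111,0,0,0,0,0,-1,-111,0,0,0,0,0,-1,-111,0,0,0,0,0,-1,-95,0,0,0,0,0,-1,-65,0,0,0,0,0,-1,-30,0,0,0,0,0,-1,5,0,0,0,0,0,-1,35,0,0,0,0,0,-1,50,0,0,0,0,0,-1,50,0]
}}

```text
clock: 9.35
position: [0.4662, -0.1194, 0.1937]
ee_rot: [0.003, 0.141, 0.99, -0.001]
contact_force: [2.0, -0.1, -3.0]
width: 0.0599
gripper_force: 34.2
```

Call:
{"op": "jog_arm", "data": {
  "deltas": [0,0,1,2,-15,0,0,0,0,3,6,-45,0,0,0,0,5,10,-80,0,0,0,0,7,15,-120,0,0,0,0,9,20,-160,0,0,0,0,11,25,-190,0,0,0,0,12,28,-212,-5,0,0,0,12,29,-223,-15,0,0,0,12,29,-227,-28,0,0,0,12,29,-227,-36,0,0,0,12,29,-227,-36,0,0,0,12,29,-227,-36,0,0,0,12,29,-227,-36,0]
}}

```text
clock: 10.65
position: [0.4944, -0.3455, 0.156]
ee_rot: [0.0, 0.036, 0.999, -0.0]
contact_force: [-0.7, -0.5, -2.8]
width: 0.0593
gripper_force: 34.0
```

Run:
```python
from h import *
im=imaging.get_image("wrist");cv2.imwrite("pics/w4.png",im)
s=manip.get_state();print(s["clock"],s["position"],s["ee_rot"])
```

```text
10.7 [ 0.49443822 -0.34572731  0.1561329 ] [ 5.73869773e-04  3.60043051e-02  9.99351410e-01 -3.45999638e-04]
```

View pics/w4.png

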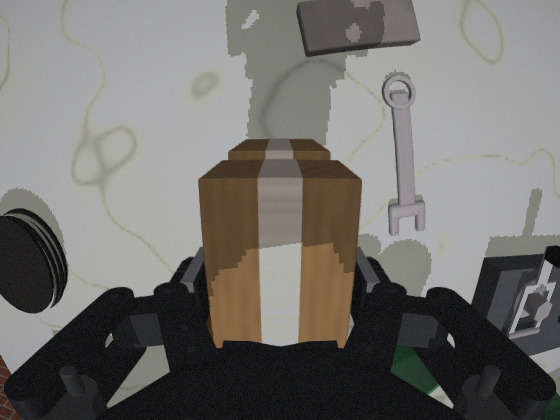

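Run:
```python
from h import *
c=imaging.calibration("wrist")
for p,z in [((229,152),.1),((330,152),.1),((239,140),.05),((321,140),.05),((201,179),.176),((360,179),.176)]: print(p,cast("wrist",p,z,c).round(4))
```

```text
(229, 152) [ 0.4445 -0.3723  0.1   ]
(330, 152) [ 0.4487 -0.3135  0.1   ]
(239, 140) [ 0.4412 -0.3723  0.05  ]
(321, 140) [ 0.4455 -0.3124  0.05  ]
(201, 179) [ 0.4457 -0.3708  0.176 ]
(360, 179) [ 0.4498 -0.3142  0.176 ]
```

Call:
{"op": "jog_arm", "data": {
  "deltas": [0,0,0,-1,0,-8,0,0,0,0,-1,0,-15,0,0,0,0,-1,0,-20,0,0,0,0,-1,0,-23,0,0,0,0,-1,0,-23,0,0,0,0,-1,0,-23,0,0,0,0,-1,0,-23,1,0,0,0,-1,0,-23,1,0,0,0,-1,0,-23,1,0,0,0,-1,0,-23,1,0,0,0,-1,0,-23,1,0,0,0,-1,0,10,1,0,0,0,-1,0,55,1,0,0,0,-1,0,95,1,0,0,0,-1,0,95,1]
}}

```text
clock: 12.2
position: [0.4956, -0.3484, 0.2571]
ee_rot: [0.005, 0.036, 0.999, -0.004]
contact_force: [0.8, -0.7, -0.1]
width: 0.0853
gripper_force: 0.0
```

Call:
{"op": "jog_arm", "data": {
  "deltas": [0,0,0,12,40,0,1,0,0,0,24,85,0,1,0,0,0,36,130,0,1,0,0,0,48,175,0,1,0,0,0,60,220,0,1,0,0,0,72,265,0,1,0,0,0,84,310,0,1,0,0,0,96,355,0,1,0,0,0,107,396,0,1,0,0,0,107,396,0,1,0,0,0,107,396,0,1,0,0,0,107,396,0,1,0,0,0,107,396,0,1]
}}

```text
clock: 13.5
position: [0.5997, 0.0484, 0.2502]
ee_rot: [-0.0, 0.037, 0.999, -0.0]
contact_force: [-0.8, 0.0, 0.6]
width: 0.0854
gripper_force: 0.0
```

Run:
```python
from h import *
im=imaging.get_image("wrist");cv2.imwrite("pics/w5.png",im)
t=imaging.get_image("scene");b=cv2.resize(t[220:360,110:240],None,fx=3,fy=3)[:420,:230]
s=manip.get_state();print(s["clock"],s["position"],s["ee_rot"])
cv2.imwrite("pics/v5.png",np.hstack([im,b]))
```

```text
13.6 [0.5998621  0.0485148  0.25037072] [-9.14400489e-06  3.73613627e-02  9.99301819e-01 -5.58928283e-05]
```

View pics/v5.png

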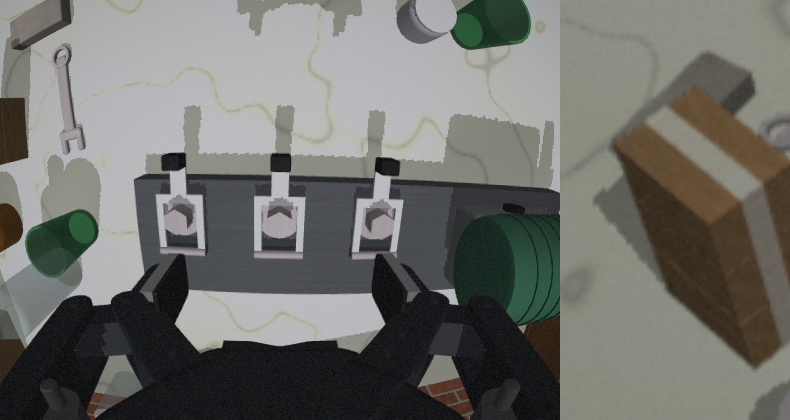

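The scene inset shows a square column of three. In the wrist view the bolts are near (180,220), (279,224) and (377,222), and the blocks at (174,161), (281,162) and (387,166). I'll measure these.

Run:
```python
from h import *
im=cv2.imread("pics/w5.png");c=imaging.calibration("wrist");g=im.max(2)
B=[];T=[]
for (u,v),(bu,bv) in zip([(387,166),(281,162),(174,161)],[(377,222),(279,224),(180,220)]):
    w=g[v-16:v+14,u-18:u+18]<35
    ys,xs=np.nonzero(w);xs=xs+u-18;ys=ys+v-16
    x0,x1=np.percentile(xs,[2,98]);y0,y1=np.percentile(ys,[2,98])
    P=np.array([cast("wrist",((x0+x1)/2,y),.075,c) for y in(y0,y1)])
    print("block px",x0,x1,y0,y1,"near/far",P[:,:2].round(4).tolist(),"width",np.linalg.norm(cast("wrist",(x0,y1),.075,c)-cast("wrist",(x1,y1),.075,c)).round(4))
    B.append((cast("wrist",(x0,y1),.075,c)+cast("wrist",(x1,y1),.075,c))[:2]/2)
    # bracket bright frame: left/right edges at bolt row, z=.05
    r=(g[bv-4:bv+4,bu-34:bu+34]>125).mean(0);k=np.nonzero(r>.5)[0]+bu-34
    a,b=cast("wrist",(k.min(),bv),.05,c),cast("wrist",(k.max(),bv),.05,c);m=(a+b)/2;T.append(m[:2])
    print(" frame edges",k.min(),k.max(),"width",np.linalg.norm(a-b).round(4),"mid",m[:2].round(4))
    # pinkish bolt: print saturation/rg profile
    d=im[bv-26:bv+26:2,bu].tolist();print(" col",[tuple(x) for x in d])
B=np.array(B);T=np.array(T)
for n,A in(("blocks",B),("frames",T)):
    e=A[0]-A[2];print(n,np.linalg.norm(e),np.degrees(np.arctan2(e[1],e[0])))
```

```text
block px 376.0 398.0 158.0 174.0 near/far [[0.5772, 0.1556], [0.5932, 0.1554]] width 0.0235
 frame edges 355 400 width 0.0533 mid [0.6519 0.1537]
 col [(191, 189, 186), (189, 186, 185), (193, 187, 187), (136, 130, 129), (138, 134, 133), (138, 134, 134), (80, 80, 83), (74, 71, 73), (79, 78, 78), (75, 75, 77), (76, 73, 76), (158, 154, 161), (160, 154, 161), (160, 155, 163), (161, 155, 162), (160, 156, 162), (165, 161, 168), (163, 156, 163), (158, 153, 162), (160, 157, 164), (159, 153, 161), (158, 153, 159), (73, 67, 66), (58, 55, 55), (62, 60, 56), (55, 53, 52)]
block px 271.38 290.0 154.0 171.0 near/far [[0.5673, 0.0514], [0.5836, 0.0502]] width 0.0178
 frame edges 254 303 width 0.053 mid [0.6454 0.0434]
 col [(147, 140, 140), (136, 130, 129), (140, 136, 136), (143, 137, 138), (87, 84, 85), (78, 75, 76), (79, 75, 79), (150, 148, 153), (165, 161, 167), (165, 160, 167), (166, 158, 167), (165, 160, 168), (166, 159, 169), (166, 162, 169), (166, 162, 169), (164, 162, 168), (163, 158, 167), (166, 163, 171), (167, 163, 170), (167, 162, 168), (127, 123, 124), (63, 58, 58), (63, 57, 56), (62, 60, 58), (49, 47, 44), (47, 42, 42)]
block px 162.0 184.0 153.56 169.0 near/far [[0.5572, -0.0537], [0.5725, -0.0558]] width 0.0234
 frame edges 158 203 width 0.0534 mid [ 0.6333 -0.0654]
 col [(166, 160, 163), (137, 132, 133), (137, 129, 131), (142, 135, 136), (141, 135, 133), (83, 81, 81), (75, 74, 78), (69, 69, 74), (73, 70, 74), (88, 86, 91), (163, 159, 165), (164, 158, 167), (160, 156, 161), (163, 159, 165), (164, 160, 166), (163, 159, 166), (165, 161, 167), (162, 160, 166), (163, 159, 166), (164, 159, 166), (143, 139, 145), (58, 57, 53), (58, 52, 51), (58, 52, 55), (59, 56, 52), (48, 42, 42)]
blocks 0.21251079818132437 84.40368970018856
frames 0.2199685856669925 85.15309845629096
```

Run:
```python
from h import *
im=cv2.imread("pics/w5.png").astype(int);c=imaging.calibration("wrist")
m=((im[...,2]-im[...,1]>=3)&(im[...,2]>148)&(im[...,2]<178)).astype(np.uint8)*255
m=cv2.morphologyEx(cv2.medianBlur(m,5),cv2.MORPH_OPEN,np.ones((5,5)))
n,l,s,ce=cv2.connectedComponentsWithStats(m)
C=[]
for i in range(1,n):
    x,y,w,h,a=s[i]
    if a>150 and 140<ce[i][0]<420 and 195<ce[i][1]<245:
        P=np.array([cast("wrist",p[0],.067,c)[:2]*1000 for p in cv2.findNonZero((l==i).astype(np.uint8))]).astype(np.float32)
        cc,r=cv2.minEnclosingCircle(P);print(ce[i].round(1),a,np.round(P.mean(0),1),np.round(cc,1),round(r,1));C.append(P.mean(0))
C=np.array(C);print(np.linalg.norm(np.diff(C,axis=0),axis=1))
```

```text
[178.1 223.6] 516 [631.9 -62.2] [631.3 -60.1] 18.6
[279.3 224.8] 698 [640.4  44.6] [635.3  44.5] 19.9
[378.9 228.2] 507 [652.8 149.9] [651.8 147.8] 18.4
[107.18822 105.99637]
```

Frames are 53 mm wide and 110 mm apart, which fits. So bolt 2 is at about (0.642,0.044), bolt 1 at (0.652,0.153) and bolt 3 at (0.633,-0.065). Tapping bolt 2 first with the fingers shut.

Call:
{"op": "jog_arm", "data": {
  "deltas": [0,0,0,20,-3,0,0,0,0,0,42,-6,0,0,0,0,0,42,-6,-40,0,0,0,0,42,-6,-80,0,0,0,0,42,-6,-120,0,0,0,0,42,-6,-150,0,0,0,0,42,-6,-162,0,0,0,0,42,-6,-166,0,0,0,0,42,-6,-169,0,0,0,0,42,-6,-172,0,0,0,0,42,-6,-174,0,0,0,0,42,-6,-174,0]
}}

```text
clock: 14.8
position: [0.643, 0.0438, 0.0778]
ee_rot: [0.001, 0.036, 0.999, -0.0]
contact_force: [-0.1, -0.4, 2.2]
width: -0.0001
gripper_force: 1.5
```

Call:
{"op": "jog_arm", "data": {
  "deltas": [0,0,0,0,0,-2,0,0,0,0,0,0,-3,0,0,0,0,0,0,-3,0]
}}

```text
clock: 15.1
position: [0.6431, 0.0438, 0.0777]
ee_rot: [0.002, 0.036, 0.999, -0.0]
contact_force: [-3.9, 0.0, 17.4]
width: -0.0001
gripper_force: 8.6
```

Bolt 2 is tight: it took 17 N without dropping. Bolt 1 next.

Call:
{"op": "jog_arm", "data": {
  "deltas": [0,0,0,0,0,30,0,0,0,0,2,30,45,0,0,0,0,6,70,45,0,0,0,0,10,109,45,0,0,0,0,10,109,40,0,0,0,0,10,109,25,0,0,0,0,10,109,12,0,0,0,0,10,109,7,0,0,0,0,10,109,4,0,0,0,0,10,109,2,0,0,0,0,10,109,0,0,0,0,0,10,109,0,0,0,0,0,10,109,0,0]
}}

```text
clock: 16.4
position: [0.6511, 0.1522, 0.0777]
ee_rot: [-0.0, 0.037, 0.999, 0.0]
contact_force: [-7.9, -0.5, 19.6]
width: -0.0001
gripper_force: 9.9
```

Bolt 1 is tight at 19.6 N, so bolt 3 should be the loose one.

Call:
{"op": "jog_arm", "data": {
  "deltas": [0,0,0,0,0,30,0,0,0,0,-2,-30,50,0,0,0,0,-6,-75,50,0,0,0,0,-10,-120,50,0,0,0,0,-15,-165,50,0,0,0,0,-18,-205,50,0,0,0,0,-19,-218,50,0,0,0,0,-19,-218,40,0,0,0,0,-19,-218,25,0,0,0,0,-19,-218,12,0,0,0,0,-19,-218,7,0,0,0,0,-19,-218,4,0,0,0,0,-19,-218,2,0,0,0,0,-19,-218,0,0,0,0,0,-19,-218,-2,0,0,0,0,-19,-218,-2,0]
}}

```text
clock: 18.0
position: [0.6335, -0.0652, 0.0715]
ee_rot: [0.001, 0.036, 0.999, -0.0]
contact_force: [-0.5, 1.1, 0.1]
width: 0.0002
gripper_force: 0.0
```

Call:
{"op": "jog_arm", "data": {
  "deltas": [0,0,0,0,0,-3,0,0,0,0,0,0,-5,0,0,0,0,0,0,-5,0]
}}

```text
clock: 18.3
position: [0.6337, -0.0654, 0.0699]
ee_rot: [0.001, 0.036, 0.999, -0.0]
contact_force: [-4.2, 2.1, 17.8]
width: -0.0001
gripper_force: 8.9
```

Bolt 3 is loose: it now rests about 8 mm lower and holds 18 N. Backing off and hovering over its tab.

Call:
{"op": "jog_arm", "data": {
  "deltas": [0,0,0,0,0,30,0,0,0,0,0,0,70,0,0,0,0,-25,3,84,1,0,0,0,-50,5,84,1,0,0,-0.7,-65,7,84,1,0,0,-0.7,-65,7,84,1,0,0,-0.7,-65,7,84,1,0,0,-0.7,-65,7,84,1],
  "grip_force": 30
}}

```text
clock: 19.1
position: [0.5693, -0.0586, 0.1503]
ee_rot: [0.001, 0.043, 0.999, -0.0]
contact_force: [0.4, 0.2, 1.0]
width: 0.0849
gripper_force: 0.0
```

Run:
```python
from h import *
im=imaging.get_image("wrist");cv2.imwrite("pics/w6.png",im)
s=manip.get_state();print(s["clock"],s["position"],s["ee_rot"],s["width"])
K=imaging.calibration("wrist");T=K["cam_to_world"]
from math import *
for p in [(.568,-.059,.075),(.560,-.059,.075)]:
    q=T[:3,:3].T@(np.array(p)-T[:3,3]);r=hypot(q[0],q[1]);a=atan2(r,q[2]);M=K["mtx"];print(p,M[0,2]+M[0,0]*a*q[0]/r,M[1,2]+M[0,0]*a*q[1]/r)
```

```text
19.15 [ 0.56922923 -0.05847414  0.15017217] [ 4.54567035e-04  4.24673315e-02  9.99097752e-01 -4.45765409e-05] 0.08523489551450952
(0.568, -0.059, 0.075) 279.4829361944529 218.41711425477504
(0.56, -0.059, 0.075) 278.4625857610935 206.95706090405548
```

View pics/w6.png

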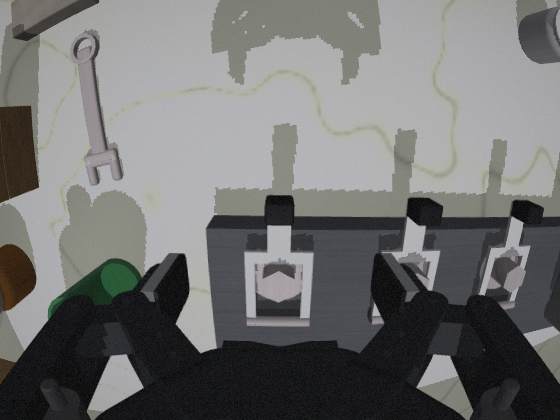

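The block is at columns 265–294 with its top face in rows 200–224. That puts it laterally centred and about 4 mm nearer in x, at roughly 0.565. Descending and pinching.

Call:
{"op": "jog_arm", "data": {
  "deltas": [0,0,0,-4,0,-30,1,0,0,0,-4,0,-60,1,0,0,0,-4,0,-85,1,0,0,0,-4,0,-94,1,0,0,0,-4,0,-94,1,0,0,0,-4,0,-94,1,0,0,0,-4,0,-94,0,0,0,0,-4,0,-94,0,0,0,0,-4,0,-94,0,0,0,0,-4,0,-94,0,0,0,0,-4,0,-94,0,0,0,0,-4,0,-94,0,0,0,0,-4,0,-94,0,0,0,0,-4,0,-94,0],
  "grip_force": 30
}}

```text
clock: 20.55
position: [0.5641, -0.0585, 0.0568]
ee_rot: [0.0, 0.043, 0.999, -0.0]
contact_force: [-1.8, -1.7, 6.2]
width: 0.0196
gripper_force: 34.5
```

The grip is at 19.6 mm, the block's width. Swinging along the hinge arc.

Call:
{"op": "jog_arm", "data": {
  "deltas": [0,0,0,2,0,9,0,0,0,0,4,0,18,0,0,0,0,7,-1,27,0,0,0,0,11,-1,35,0,0,0,0,16,-1,43,0,0,0,0,21,-2,51,0,0,0,0,27,-2,58,0,0,0,0,33,-3,64,0,0,0,0,40,-4,70,0,0,0,0,48,-4,75,0,0,0,0,56,-5,80,0,0,0,0,64,-6,84,0,0,0,0,64,-6,84,0,0,0,0,64,-6,84,0,0,0,0,64,-6,84,0]
}}

```text
clock: 22.05
position: [0.6283, -0.0647, 0.1412]
ee_rot: [0.0, 0.042, 0.999, -0.001]
contact_force: [-1.4, -4.2, 0.6]
width: 0.0193
gripper_force: 30.0
```

Run:
```python
from h import *
im=imaging.get_image("scene")
s=manip.get_state();print(s["clock"],s["position"],s["contact_force"],s["width"],s["gripper_force"])
cv2.imwrite("pics/s7.png",cv2.resize(im[120:400,110:480],None,fx=2,fy=2))
```

```text
22.1 [ 0.62828451 -0.06463981  0.14122466] [-1.09343563 -4.50160879 -0.5489067 ] 0.019110298552991 30.013440549373627
```

View pics/s7.png

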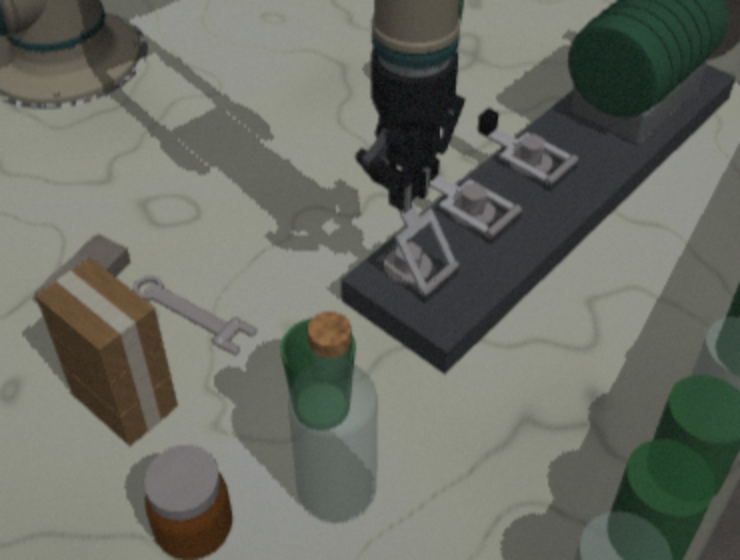

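The picture shows bracket 3 held up steeply in the fingers at about (415,235). The other two brackets are shut, the carton column is square at (105,350), and nothing else has moved. Handing the job in.

```bash
python3 -c "
from rig import manip
print(manip.sign_off())"
```

```text
the job is handed in; nothing more can be done
None
```

The job is handed in: both cartons are stacked squarely on the lone one, bolt 3 proved loose and was tapped down about 8 mm, and its bracket is held up at about 60° in the fingers, with brackets 1 and 2 left shut (sign-off returned no verdict).

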